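# Balance a casting on the bench scale

## Task

Weigh the bronze casting on the bench balance. From the robot's side, slide the thick slotted weight onto the sprung stem of the empty pan until the stem is fully home and bears against the end of the slot, pushing only lightly (8 N at most), set it gently down flat and let go so that it stays snug. Then slide the poise along its bar until the beam, left to itself, floats level; leave the thin weight and the other bench things where they are.

Things in the scene. Friction and masses are not known exactly. Their poses are not given: they have to be found in the camera images.
- weight_center (a point): Centre (half-way up) of the thick slotted steel weight, the one to use: a loose block 50 long (own x) x 44 wide (own y) x 36 high, 0.45 kg. An upright slot 13 wide runs from its middle out through its +x end; the slot's flat end is 4 mm behind (-x of) the centre, the mouth widens to 25 over the last 8 mm. At the start +x points roughly away from the robot. Grasp across the 44
- weight_foot (a point): Centre of the underside of the thick weight, 18 mm below weight_center, same axes. When the weight is home on the stem, the stem's axis passes through this point
- thin_center (a point): Centre (half-way up) of the thin slotted weight, same outline but 16 mm high, 0.2 kg: not for this job, leave it alone
- pan_center (a point): Centre of the top of the empty weight pan, a disc 90 mm across that always stays horizontal. x: the balance's own x, roughly away from the robot; y: along the beam from casting to this pan. About 140 mm above the bench when level, it moves 12.6 mm up or down; the casting holds it at the top at the start
- stem_slit (a point): Middle of the slit in the pan, at the pan's centre, 1 mm above it. The stem (upright, 8 mm diameter, 47 high) stands somewhere on this line along x, up to 11 mm nearer or farther than this point: its place is not measured. Pushed along +x it yields 2 mm on a spring (0.9 to 1.7 N), then is rigid. The seated weight must keep it pushed in (over 0.6 N); friction on the pan holds the weight there
- beam (a joint): Tilt of the balance beam, rad: 0 level, positive = weight pan up, casting down; stops at -0.09 and +0.09 (it starts there). Off the stops it swings freely (settles in about 1 s) and changes by 2.9 mrad per mm of poise travel. Anything touching poise, pan or beam falsifies it. The casting's mass varies; with the thick weight on, the casting is still too heavy
- beam_pivot (a point): Pivot of the beam, 100 mm above the bench, same axes as pan_center; the pans' centres are 140 mm to its +y (empty, with stem) and -y (casting, fixed in its pan)
- poise (a joint): Position of the poise along its bar, m: 0 is the end towards the casting, 0.10 the end towards the weight pan. Larger values lower the weight pan. It starts near 0 and needs 20 to 90 mm of travel. It stays where it is left, held by friction of about 2 N (3 N s/m more drag in motion)
- poise_knob (a point): Centre of the upright knob on the poise, 18 mm diameter, 30 high. The poise block under it is 30 x 30 x 34 mm of dark steel, 0.3 kg, on a 10 mm round bar parallel to the beam, 75 mm nearer the robot, at the pivot's height; its top is 15 mm below this point. y axis: the way the poise slides towards the weight pan. Free space all round the knob; it can be pushed or pinched
- ball_vise_p (a point): Foot of the round engraver's ball vise, 120 mm diameter and 120 mm high: leave alone
- bur_stand_p (a point): Foot of the tiered round bur stand, 130 mm diameter, 105 mm high: leave alone
- file_p (a point): A small screwdriver, 170 mm long, lying on the bench: leave alone
Mind the look-alikes: they are no part of the job. Several things look just like the part that bears weight_center: the one meant starts farthest to the robot's right.

How it is judged:
On the way, in this order (a step that is already met when the one before it is completed fails the run):
1. the thick weight sits flat on the pan with the stem home in its slot, and is let go (contact force between weight and stem above 0.6 N and horizontal distance between weight_foot and pan_center below 0.017 m and z of weight_foot in the frame of pan_center between -0.002 and 0.002 m and angle between weight_foot's own z axis and vertical below 0.05 rad and angle between the x axis of weight_foot and the x axis of pan_center, either way round below 0.2 rad and contact force between the fingers and weight below 0.1 N), for 0.4 s.
2. the beam floats level with nothing touching the balance (value of joint beam between -0.018 and 0.018 rad and velocity of joint beam between -0.05 and 0.05 rad/s and contact force between the fingers and balance below 0.1 N), for 0.4 s.
At the end, for the whole second after the job is handed in: Thick weight let go and at rest, flat on the pan (2 mm, 0.05 rad), within 17 mm of its centre, slot along the pan's x within 0.2 rad, the sprung stem home in the slot and bearing on it with over 0.6 N; beam still and level within 0.018 rad (all of step 1 and value of joint beam between -0.018 and 0.018 rad and velocity of joint beam between -0.05 and 0.05 rad/s and linear speed of weight below 0.02 m/s); the robot touches nothing.
It fails at once if the stem is pushed with more than 9 N (contact force between stem and anything else above 9 N).
It fails at once if the weight pan is pressed or struck with more than 20 N (contact force between pan and anything else above 20 N).
It fails at once if the thin weight is moved more than 15 mm (distance of thin_center from where it was at the start of the episode above 0.015 m).
It fails at once if the ball vise, bur stand or screwdriver is moved more than 15 mm (distance of any of ball_vise_p, bur_stand_p, file_p from where it was at the start of the episode above 0.015 m).
It also fails if it takes over 67 s, if anything falls off the work surface, if the arm or the gripper's body presses on something with over 40 N, if the wrist force passes 120 N, or if a joint passes its speed limit or range.

## Robot

A 6-joint arm with a two-finger parallel gripper is mounted at the origin on the work surface. World frame = base frame: x ahead of the robot, y to its left, z up, the work surface at z = 0. Lengths are in m, angles in rad, forces in N, time in s.
With the tool pointing down it reaches from about 0.4 to 0.925 m from the base axis. Payload 3.4 kg.
Tool frame: the origin (TCP) lies midway between the tips of the shut fingers; the grasp point (between the pads) lies 19 mm behind it; z points along the fingers, y is the line along which they close (so a half turn about z gives the same grasp; the last joint's range is limited). The gripper opens to 85 mm and grips with 20 to 120 N. Pads are 22 mm wide; open, the fingers measure 114 mm over their backs; the gripper's body (76 mm by 85 mm) begins 54 mm behind the grasp point. The pads swing forward as they close: fully open they stand 13 mm farther back than shut.
Start: joints at [1.038, 0.307, 1.506, -0, 1.328, -0.073], TCP at [0.255, 0.516, 0.231] pointing down, gripper open.
Joint ranges: [-3.12, 3.12], [-1.05, 2.28], [0.14, 2.33], [-1.42, 4.57], [0.1, 2.73], [-2.68, 2.68]. Speed limits (rad/s): [2.57, 2.57, 3.14, 3.14, 3.14, 3.14].

## Interface

Orientations are given as a unit quaternion [w, x, y, z].
In Python, from plant import ctrl gives the robot as it stands.
- The arm moves only by the shell command python3 -m jog 'ROWS' [FORCE]. ROWS is JSON, a list of rows, each a list of 5 numbers: the finger opening in mm, from 0 to 85.4, then the shift along the tool's x, y, z in mm, then the turn about the tool's z in degrees. A call has exactly 5 rows; each row shifts and turns the commanded pose from where the row before left it, along the tool's axes as they then stand; what a row does not reach is not made up. A row lasts 1/8 s, in which the tool goes at most 62.5 mm and 10.7 degrees, less where a joint would pass 70% of its speed; a pose out of reach is approached as far as the arm can. A call is refused whole if a number of a shift passes 62.5 or a number of a turn 10.7, either way. A call with a gripper value outside its range is refused whole. The fingers move at their own pace and stop on an object; FORCE is the grip in N (left out, the last holds). Time passes only in rows, so rows that do not move let the fingers close, or fill a call up. It gives the time, the measured TCP pose, the force, the opening and the grip force at its end, in the units of the state.
- ctrl.get_state(): the state, without advancing time (a new reading comes with each control period).
- ctrl.camera(name): name is "side" or "top"; returns (picture, depth): 420x560x3 uint8, red, green, blue; 420x560 float32, m along the optical axis (not along the pixel's ray), 0 where there is no reading.
- ctrl.get_calibration(name): a dict with "fx", "fy", "cx", "cy" (pixels), "k1" (the pictures are not rectified: a ray, as slopes to the right and down, at radius r is drawn at 1 + k1 r^2 times it, then the intrinsics apply), "rvec" (rotation vector, rad) and "tvec" (3), from world to camera coordinates, as OpenCV has them. Camera axes: x right, y down, z forward; pixel columns grow to the right and rows downward; lengths in m; the calibration is good to about 2 mm. A picture is of the moment at which its call begins. get_calibration takes no time and is no camera call.
- ctrl.hand_in(): hands the job in; it is judged then, once.
The state is a dict: "clock": time; "q": joint angles; "qvel": joint speeds; "effort": joint torques, N m; "tcp_pos": TCP position; "ee_rot": TCP orientation; "wrist_force": force on the tool from outside, world axes, zero at the start; "ft_torque": the same for the moment, N m; "gripper_width": finger opening in m; "gripper_force": force on a finger pad.
Only numpy, scipy, OpenCV 4.12 (cv2) and the standard library are available. Lean on these libraries where they do the work, as an engineer would, in place of code of your own. Each camera call takes 0.05 s, during which the arm holds its last target. There are 200 camera calls.

## Working session

There is one attempt and no reset: what is moved stays moved. The work goes in short steps, Python scripts to look and compute and a shell command to move; the robot and the scene stay as the last step left them, time stands still between calls to the robot, and variables do not carry over. Pictures are saved under pics/ and viewed, at most 10 in all, crops included, and the job is handed in when it is done.

```bash
ls; mkdir -p pics; python3 - <<'E'
from plant import ctrl
import cv2,numpy as np
for n in("side","top"):
    p,d=ctrl.camera(n); cv2.imwrite(f"pics/{n}0.png",p[:,:,::-1]); np.savez(f"{n}0.npz",p=p,d=d); print(n,ctrl.get_calibration(n))
print(ctrl.get_state())
E
```

```text
pics
side {'fx': 491.3463156914032, 'fy': 491.3463156914032, 'cx': 281.4558118299939, 'cy': 205.94484157005914, 'k1': 0.0027495483400124376, 'rvec': array([ 2.07070063, -0.44515142,  0.22748905]), 'tvec': array([-0.44223554,  0.18096159,  1.05465414])}
top {'fx': 408.7320722401981, 'fy': 408.7320722401981, 'cx': 277.81777488879254, 'cy': 206.72653249280359, 'k1': 0.007361703832001794, 'rvec': array([ 2.15316241, -2.15269164,  0.1419522 ]), 'tvec': array([-0.00337272,  0.45316078,  1.15552649])}
{'clock': 0.1, 'q': array([ 1.03848480e+00,  3.07492740e-01,  1.50753762e+00, -1.58027441e-05,
        1.32839535e+00, -7.35227988e-02]), 'qvel': array([ 0.00083911, -0.00033466, -0.00508059, -0.00136778, -0.00139064,
        0.00080774]), 'effort': array([ 2.19108529e-04, -4.58531070e+01, -2.52608997e+01,  2.90561866e-05,
        5.51620775e-03,  2.41701485e-05]), 'tcp_pos': array([0.25436826, 0.5149825 , 0.23047821]), 'ee_rot': array([-2.66086199e-04,  2.27385847e-01,  9.73804311e-01, -8.77086530e-04]), 'wrist_force': array([-0.33094651,  0.48114758, -0.31564033]), 'ft_torque': array([-0.00939514, -0.00060675, -0.01931502]), 'gripper_force': 0.0, 'gripper_width': 0.08533936845259307}
```

View pics/top0.png

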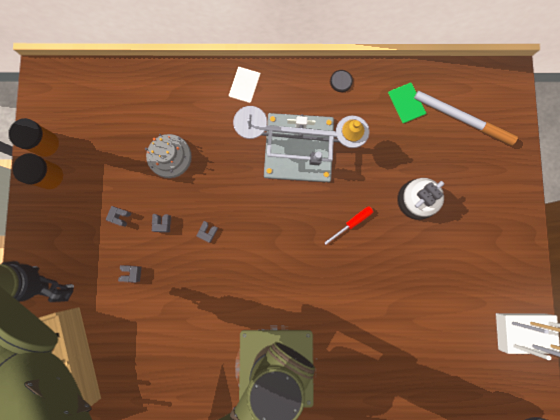

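View pics/side0.png

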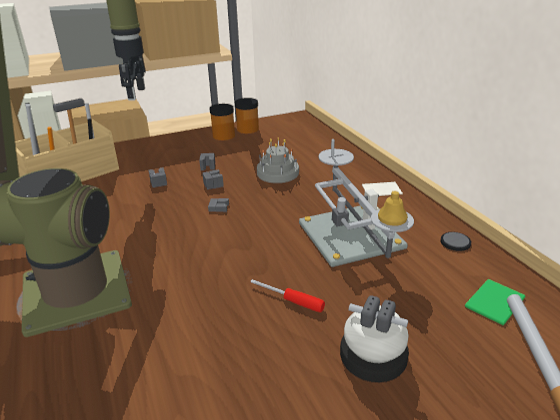

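The top view shows four slotted blocks at (118,216), (160,223), (207,232) and (129,273). The balance plate is at (300,147), the empty pan at (250,122), the casting at (352,130) and the poise knob at about (317,155). The block at (207,232) looks thin in the side view (219,205), so I'll measure heights.

```bash
cat > h.py <<'E'
import numpy as np,cv2
from plant import ctrl
def cal(n):
    c=ctrl.get_calibration(n);K=np.array([[c['fx'],0,c['cx']],[0,c['fy'],c['cy']],[0,0,1.]])
    return K,np.array([c['k1'],0,0,0,0.]),cv2.Rodrigues(np.array(c['rvec']))[0],np.array(c['tvec']),np.array(c['rvec'])
def ray(n,uv):
    K,D,R,t,_=cal(n);uv=np.asarray(uv,float).reshape(-1,1,2)
    s=cv2.undistortPoints(uv,K,D).reshape(-1,2);return np.c_[s,np.ones(len(s))]@R,-R.T@t
def onz(n,uv,z):
    d,o=ray(n,uv);return o+d*((z-o[2])/d[:,2])[:,None]
def cloud(n,dep):
    v,u=np.mgrid[:420,:560];d,o=ray(n,np.c_[u.ravel(),v.ravel()]);return (o+d*dep.reshape(-1,1)).reshape(420,560,3)
def proj(n,P):
    K,D,R,t,r=cal(n);return cv2.projectPoints(np.asarray(P,float).reshape(-1,3),r,t,K,D)[0].reshape(-1,2)
def snap(n): return ctrl.camera(n)
E
python3 - <<'E'
from h import *
np.set_printoptions(precision=4,suppress=True)
f=np.load('top0.npz');C=cloud('top',f['d']);p=f['p']
print('table',np.median(C[300:320,180:220,2]))
for u,v in[(118,216),(160,223),(207,232),(129,273)]:
    w=C[v-16:v+17,u-16:u+17];m=(w[...,2]>.008).astype(np.uint8)
    n,l,s,_=cv2.connectedComponentsWithStats(m);k=1+np.argmax(s[1:,4]);zz=w[l==k];h=np.percentile(zz[:,2],80)
    tp=zz[zz[:,2]>h-.005];r=cv2.minAreaRect((tp[:,:2]*1000).astype(np.float32));print((u,v),h,len(tp),r,tp.mean(0),zz.mean(0))
# pan
for nm,(u,v,a) in dict(pan=(250,122,24),knob=(317,155,14)).items():
    w=C[v-a:v+a,u-a:u+a]; print(nm,np.histogram(w[...,2],np.arange(0,.24,.01))[0])
w=C[95:150,225:275];m=(w[...,2]>.143)&(w[...,2]<.16);q=w[m];(c,r)=cv2.minEnclosingCircle((q[:,:2]*1000).astype(np.float32));print('pan',c,r,np.median(q[:,2]),q.mean(0))
# base plate corners yellow
hsv=cv2.cvtColor(p,cv2.COLOR_RGB2HSV);m=cv2.inRange(hsv,(15,120,120),(35,255,255));n,l,s,c=cv2.connectedComponentsWithStats(m)
for i in range(1,n):
    if s[i,4]>5: print(c[i],s[i,4],C[int(c[i][1]),int(c[i][0])])
big=cv2.resize(p[90:290,90:370][:,:,::-1],None,fx=2.85,fy=2.85,interpolation=cv2.INTER_CUBIC)
cv2.imwrite('pics/topbig.png',big)
E
```

```text
table -0.0006887010538780824
(118, 216) 0.03656399930010057 203 ((427.87359619140625, 462.6070251464844), (50.42839813232422, 43.52183151245117), 70.15821838378906) [0.4285 0.4651 0.0355] [0.4276 0.4621 0.0324]
(160, 223) 0.03653834912450189 205 ((369.21575927734375, 176.5072784423828), (384.37762451171875, 54.66617965698242), 76.28203582763672) [0.4048 0.3354 0.0411] [0.4055 0.3339 0.0357]
(207, 232) 0.0164749346128366 195 ((383.15814208984375, 206.16307067871094), (44.19296646118164, 47.8851432800293), 63.642433166503906) [0.381  0.2072 0.0151] [0.3809 0.2066 0.0146]
(129, 273) 0.03686828325937626 210 ((268.5709533691406, 221.62704467773438), (45.74240493774414, 451.9742126464844), 1.4329235553741455) [0.2626 0.4134 0.0467] [0.263  0.4121 0.0404]
pan [391 113   7   0   1  26   2   0   0   1  16  92   1   0 183 649   2   5
   5   7   2   0   0]
knob [ 13 499   9   0   0   0   0   0  19  93  59  44   7  20  19   0   0   0
   0   0   0   0   0]
pan (667.8045654296875, 71.93756103515625) 45.27899932861328 0.15147835711112612 [0.6666 0.0724 0.1515]
[285.6636  50.4374] 3002 [ 0.9325 -0.025   0.036 ]
[454.5556  53.3333] 9 [ 0.9364 -0.5489  0.0095]
[484.9524  54.4762] 21 [ 0.9325 -0.6409  0.0102]
[524.5  55. ] 6 [ 0.9352 -0.7714 -0.0018]
[272.2857 118.381 ] 21 [0.7241 0.0143 0.0195]
[328.6316 122.    ] 19 [ 0.7131 -0.1547  0.0152]
[352.6703 130.0165] 364 [ 0.6376 -0.1977  0.169 ]
[160.5 139. ] 6 [0.6318 0.3227 0.1079]
[152.1667 151.1667] 6 [0.5992 0.3452 0.1024]
[167.  151.5] 6 [0.5974 0.3019 0.1089]
[268.75 170.25] 20 [0.5646 0.0259 0.0181]
[326. 174.] 21 [ 0.552  -0.1456  0.0202]
[ 80.     315.2857] 21 [0.1445 0.5614 0.0052]
[ 69.7033 348.7757] 1685 [0.0731 0.5397 0.1003]
[546.2264 326.3585] 53 [ 0.1325 -0.6914  0.1212]
[ 83.4286 329.    ] 7 [0.1057 0.5505 0.0049]
[555.375 346.625] 16 [ 0.073  -0.7433  0.0698]
[239.  355.5] 8 [0.0333 0.1066 0.0011]
```

View pics/topbig.png

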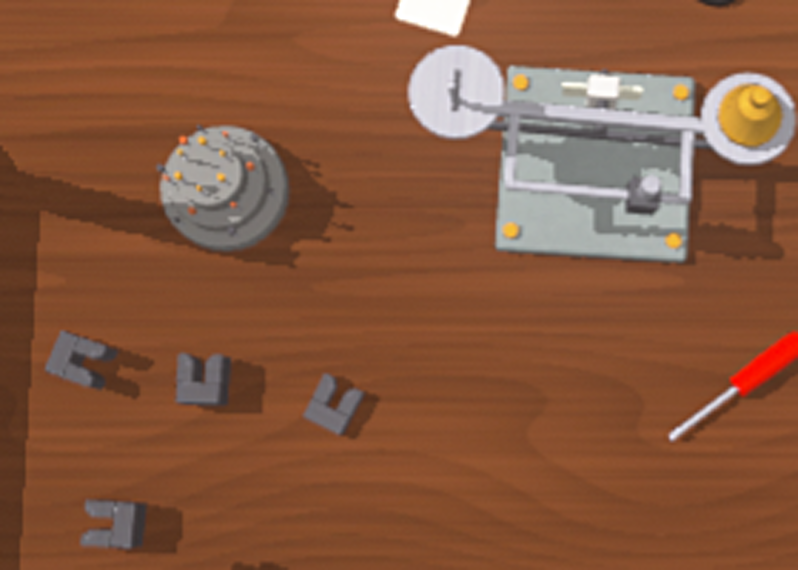

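Only (207,232) is thin, about 16 mm high. The other three are about 36 mm high. The rightmost thick one is (160,223), with its slot mouth pointing away from the robot. Next I'll get its exact pose, the balance axes, and the stem and knob positions.

```bash
cat >> h.py <<'E'
def rel(target,yaw=None):
    """mm shifts along the present tool axes to a world target; turn to bring tool y to angle yaw (deg)"""
    from scipy.spatial.transform import Rotation as Ro
    s=ctrl.get_state();w,x,y,z=s['ee_rot'];R=Ro.from_quat([x,y,z,w]).as_matrix()
    a=np.degrees(np.arctan2(R[1,1],R[0,1]));t=None if yaw is None else -((yaw-a+90)%180-90)
    if target is not None: print('shift mm',np.round(R.T@(np.array(target)-s['tcp_pos'])*1000,1),end=' ')
    print('tooly',round(a,2),'turn',t,'tcp',s['tcp_pos'].round(4),'F',s['wrist_force'].round(2),'w',round(s['gripper_width'],4),'t',s['clock'],'zaxis',R[:,2].round(3))
E
python3 - <<'E'
from h import *
np.set_printoptions(precision=4,suppress=True)
f=np.load('top0.npz');C=cloud('top',f['d']);p=f['p']
u,v=160,223;w=C[v-18:v+19,u-18:u+19];m=((w[...,2]>.028)&(w[...,2]<.042)).astype(np.uint8)
n,l,s,_=cv2.connectedComponentsWithStats(m);k=1+np.argmax(s[1:,4]);q=w[l==k]
r=cv2.minAreaRect((q[:,:2]*1000).astype(np.float32));print('weight',r,len(q))
w=C[95:150,220:280];print('above pan',w[(w[...,2]>.158)&(w[...,2]<.22)])
w=C[138:175,298:335];q=w[(w[...,2]>.125)];print('knobtop',q)
w=C[105:155,325:380];q=w[(w[...,2]>.118)&(w[...,2]<.15)];
print('castpan',cv2.minEnclosingCircle((q[:,:2]*1000).astype(np.float32)),np.median(q[:,2]))
s=np.load('side0.npz');S=cloud('side',s['d']);w=S[130:170,310:365]
print('side stem');q=w[(w[...,2]>.16)&(w[...,2]<.22)];print(q[:40])
w=S[190:225,325:350];q=w[(w[...,2]>.118)&(w[...,2]<.16)];print('side knob',q.mean(0),q.max(0),q.min(0))
w=S[145:172,310:365];q=w[(w[...,2]>.145)&(w[...,2]<.158)];print('side pan',cv2.minEnclosingCircle((q[:,:2]*1000).astype(np.float32)),np.median(q[:,2]))
rel([.405,.335,.1],90)
E
```

```text
weight ((406.82781982421875, 337.51739501953125), (49.20675277709961, 44.35193634033203), 0.08801843971014023) 229
above pan [[0.6601 0.0731 0.1972]
 [0.657  0.0755 0.1985]
 [0.6562 0.0728 0.2007]
 [0.6567 0.0703 0.1994]
 [0.6545 0.0755 0.1981]
 [0.6546 0.073  0.1977]
 [0.6534 0.0702 0.2012]
 [0.6551 0.0762 0.1888]
 [0.6526 0.0731 0.1959]
 [0.6541 0.0708 0.1917]
 [0.6549 0.0767 0.1818]
 [0.6531 0.0737 0.187 ]
 [0.6545 0.0715 0.1828]
 [0.6558 0.0691 0.1793]
 [0.6532 0.0743 0.179 ]
 [0.6528 0.0716 0.1801]
 [0.6552 0.0695 0.1731]
 [0.6531 0.0749 0.1713]
 [0.6524 0.0721 0.1735]
 [0.6548 0.07   0.1664]
 [0.6547 0.0758 0.1589]
 [0.6532 0.0728 0.163 ]
 [0.6545 0.0705 0.1595]
 [0.6302 0.0862 0.1582]]
knobtop [[ 0.2971 -0.0037  1.2051]
 [ 0.2971 -0.0037  1.2051]
 [ 0.5888 -0.1081  0.141 ]
 [ 0.5892 -0.1109  0.1395]
 [ 0.5861 -0.1054  0.1408]
 [ 0.5856 -0.1079  0.1426]
 [ 0.5858 -0.1106  0.1418]
 [ 0.5869 -0.1137  0.1379]
 [ 0.5866 -0.1163  0.139 ]
 [ 0.5844 -0.103   0.137 ]
 [ 0.5826 -0.1051  0.1434]
 [ 0.5832 -0.108   0.1414]
 [ 0.5829 -0.1105  0.1423]
 [ 0.5832 -0.1133  0.1412]
 [ 0.5831 -0
[... 1631 characters left out ...]
]
 [0.6534 0.065  0.183 ]
 [0.6564 0.0651 0.1824]
 [0.6546 0.0719 0.1773]
 [0.6552 0.0679 0.1788]
 [0.6543 0.0613 0.1816]
 [0.6547 0.0719 0.1745]
 [0.6543 0.0661 0.1769]
 [0.6571 0.066  0.1764]
 [0.6536 0.0697 0.1729]
 [0.6565 0.0698 0.1723]
 [0.6564 0.0646 0.1744]
 [0.6523 0.0673 0.1714]
 [0.6554 0.0677 0.1706]
 [0.6573 0.066  0.1709]
 [0.6531 0.0686 0.1679]]
side knob [ 0.5784 -0.1168  0.1335] [ 0.5888 -0.1059  0.1437] [ 0.5713 -0.1237  0.118 ]
side pan ((668.0798950195312, 67.94562530517578), 48.28139114379883) 0.15278365401741256
shift mm [-214.8  -94.4  130.6] tooly 63.71 turn -26.28643359282927 tcp [0.2544 0.515  0.2305] F [-0.33  0.48 -0.32] w 0.0853 t 0.1 zaxis [-0.001 -0.002 -1.   ]
```

```bash
python3 -m jog '[[85,0,0,20,-8.8],[85,0,0,20,-8.8],[85,0,0,20,-8.7],[85,0,0,20,0],[85,0,0,0,0]]' 30; python3 -c "
from h import *
rel([.402,.337,.1],90)"
```

```text
clock: 0.72
tcp_pos: [0.2538, 0.5139, 0.1493]
ee_rot: [-0.001, -0.0, 1.0, -0.002]
wrist_force: [0.1, -0.4, 0.2]
gripper_width: 0.0852
gripper_force: 0.0
shift mm [-148.3 -176.7   49.7] tooly 90.0 turn 0.004370087739332007 tcp [0.2538 0.5139 0.1493] F [ 0.09 -0.36  0.24] w 0.0852 t 0.725 zaxis [-0.003 -0.004 -1.   ]
```

```bash
python3 -m jog '[[85,-37,-44,10,0],[85,-37,-44,10,0],[85,-37,-44,10,0],[85,-37,-44,10,0],[85,0,0,0,0]]'; python3 - <<'E'
from h import *
p,d=snap('top');C=cloud('top',d)
w=C[195:255,130:190];m=((w[...,2]>.028)&(w[...,2]<.042));q=w[m];print(len(q),q[:,:2].min(0),q[:,:2].max(0))
cv2.imwrite('pics/a.png',cv2.resize(p[150:290,90:280][:,:,::-1],None,fx=4,fy=4,interpolation=cv2.INTER_CUBIC))
rel([.402,.337,.1],90);rel([.402,.337,.01],90)
E
```

```text
clock: 1.35
tcp_pos: [0.4052, 0.3367, 0.1115]
ee_rot: [0.0, 0.003, 1.0, -0.0]
wrist_force: [0.2, 0.2, -0.2]
gripper_width: 0.0853
gripper_force: 0.0
112 [0.38230926 0.31601558] [0.41110358 0.35833343]
shift mm [ 2.2 -1.4 11.8] tooly 89.76 turn -0.23833223074619525 tcp [0.4042 0.3384 0.1118] F [-0.17 -0.06  0.71] w 0.0853 t 1.4 zaxis [ 0.  0. -1.]
shift mm [  2.2  -1.4 101.8] tooly 89.76 turn -0.23833223074619525 tcp [0.4042 0.3384 0.1118] F [-0.17 -0.06  0.71] w 0.0853 t 1.4 zaxis [ 0.  0. -1.]
```

View pics/a.png

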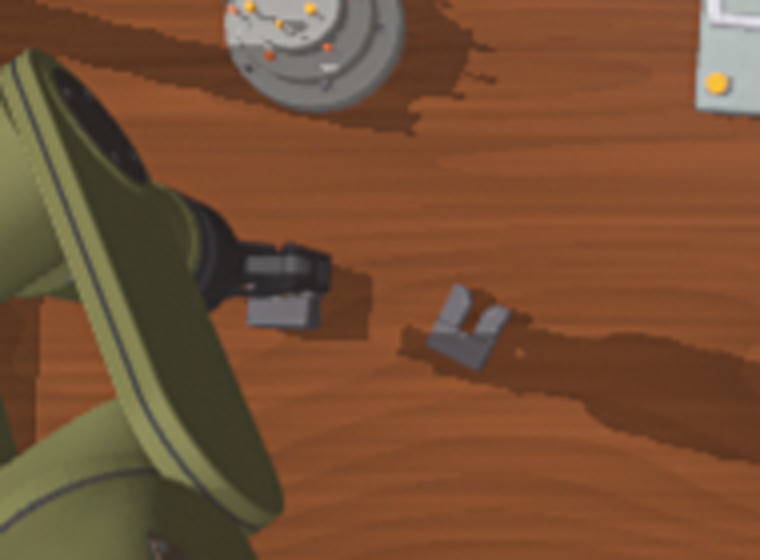

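The fingers (crop 250-330, 265) straddle the block in line with it. Next I descend and grip.

```bash
python3 -m jog '[[85,2,-1,30,0],[85,0,0,30,0],[85,0,0,25,0],[85,0,0,16,0],[85,0,0,0,0]]'; python3 -m jog '[[40,0,0,0,0],[40,0,0,0,0],[40,0,0,0,0],[40,0,0,0,0],[40,0,0,0,0]]' 40; python3 -m jog '[[40,0,0,0,0],[40,0,0,-10,0],[40,0,0,-30,0],[40,0,0,-60,0],[40,0,0,-60,0]]'; python3 -c "
from h import *
rel(None,86.1)"
```

```text
clock: 2.02
tcp_pos: [0.3995, 0.3395, 0.0098]
ee_rot: [-0.001, -0.001, 1.0, -0.0]
wrist_force: [-0.6, -0.7, 1.0]
gripper_width: 0.0853
gripper_force: 0.0
clock: 2.65
tcp_pos: [0.401, 0.3386, 0.0114]
ee_rot: [0.001, -0.0, 1.0, 0.0]
wrist_force: [-1.0, -0.7, 5.7]
gripper_width: 0.0435
gripper_force: 42.5
clock: 3.28
tcp_pos: [0.3998, 0.338, 0.1716]
ee_rot: [-0.001, 0.0, 1.0, -0.0]
wrist_force: [1.1, 0.9, -4.7]
gripper_width: 0.0432
gripper_force: 42.7
tooly 90.0 turn 3.8965113202448975 tcp [0.3998 0.338  0.1716] F [ 1.12  0.88 -4.69] w 0.0432 t 3.275 zaxis [-0.002 -0.001 -1.   ]
```

```bash
python3 -m jog '[[40,0,0,-10,3.9],[40,0,0,-15,0],[40,0,0,0,0],[40,0,0,0,0],[40,0,0,0,0]]'; python3 -c "
from h import *
rel([.60,.074,.19],86.1)"
```

```text
clock: 3.9
tcp_pos: [0.4, 0.3381, 0.194]
ee_rot: [-0.001, 0.034, 0.999, -0.001]
wrist_force: [0.2, -0.3, -4.3]
gripper_width: 0.0436
gripper_force: 42.8
shift mm [-217.3 -250.     4. ] tooly 86.13 turn 0.027207635122863394 tcp [0.4    0.3381 0.194 ] F [ 0.17 -0.25 -4.27] w 0.0436 t 3.9 zaxis [-0.002 -0.002 -1.   ]
```

```bash
python3 -m jog '[[40,-36,-42,0,0],[40,-36,-42,0,0],[40,-36,-42,0,0],[40,-36,-42,0,0],[40,-36,-42,0,0]]';python3 -m jog '[[40,-36,-40,0,0],[40,0,0,0,0],[40,0,0,0,0],[40,0,0,0,0],[40,0,0,0,0]]'; python3 - <<'E'
from h import *
for n,(v0,v1,u0,u1) in dict(top=(90,190,200,340),side=(100,240,260,430)).items():
    p,d=snap(n);np.savez(n+'1.npz',p=p,d=d);
    cv2.imwrite(f'pics/b{n}.png',cv2.resize(p[v0:v1,u0:u1][:,:,::-1],None,fx=4,fy=4,interpolation=cv2.INTER_CUBIC))
rel([.605,.074,.166],86.1)
E
```

```text
clock: 4.53
tcp_pos: [0.5666, 0.1153, 0.1943]
ee_rot: [-0.001, 0.034, 0.999, -0.0]
wrist_force: [1.1, 0.6, -4.4]
gripper_width: 0.0432
gripper_force: 42.9
clock: 5.15
tcp_pos: [0.5985, 0.0756, 0.1952]
ee_rot: [-0.0, 0.033, 0.999, 0.0]
wrist_force: [-0.3, -1.0, -4.8]
gripper_width: 0.043
gripper_force: 43.2
shift mm [-6.3 -1.  29.5] tooly 86.19 turn 0.09288041164437288 tcp [0.5988 0.0754 0.1955] F [-0.8   0.47 -4.39] w 0.0433 t 5.25 zaxis [ 0.  0. -1.]
```

View pics/btop.png

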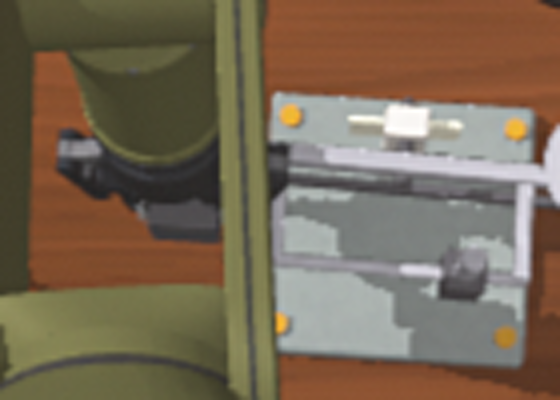

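View pics/bside.png

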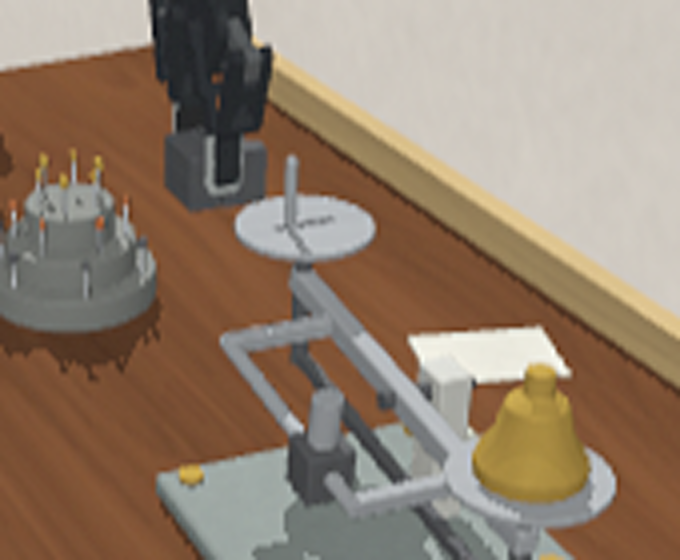

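The side view shows the held weight (crop 215,170), the stem (292,190) and the pan (305,228). The arm hides the pan in the top view. I'll measure the sideways offset between weight and stem from the side depth.

```bash
python3 - <<'E'
from h import *
np.set_printoptions(precision=4,suppress=True)
f=np.load('side1.npz');C=cloud('side',f['d'])
K,D,R,t,_=cal('side');cam=-R.T@t;print('cam',cam)
a=np.radians(-3.9);bx=np.array([np.cos(a),np.sin(a)]);by=np.array([-np.sin(a),np.cos(a)])
w=C[128:156,296:330].reshape(-1,3);w=w[(w[:,2]>.183)&(w[:,2]<.226)&(w[:,0]<.66)]
X=w[:,:2]@bx;Y=w[:,:2]@by
print('weight X',np.percentile(X,[2,10,50,90,98]),'Y',np.percentile(Y,[2,10,25,50,75,90]),'z',np.percentile(w[:,2],[2,98]),len(w))
H,xe,ye=np.histogram2d(X,Y,[np.arange(.56,.66,.005),np.arange(.06,.15,.004)]);print(xe[:-1]);print(np.c_[ye[:-1],H.T.astype(int)][:14])
w=C[136:160,326:340].reshape(-1,3);w=w[(w[:,2]>.158)&(w[:,2]<.205)&(w[:,0]<.68)&(w[:,0]>.63)];
m=np.median(w,0);d=(m-cam)[:2];d/=np.linalg.norm(d);ax=m[:2]+d*.003;print('stem axis',ax,'bal',ax@bx,ax@by,len(w))
s=ctrl.get_state()['tcp_pos'];print('tcp bal',s[:2]@bx,s[:2]@by)
print('pan c top/side',np.array([.6678,.0719])@bx,np.array([.6678,.0719])@by,np.array([.668,.0679])@by)
E
```

```text
cam [ 0.0905 -0.9265  0.6885]
weight X [0.5728 0.5736 0.5865 0.6166 0.6232] Y [0.0797 0.0837 0.0913 0.0945 0.1082 0.1293] z [0.1856 0.2249] 421
[0.56  0.565 0.57  0.575 0.58  0.585 0.59  0.595 0.6   0.605 0.61  0.615
 0.62  0.625 0.63  0.635 0.64  0.645 0.65 ]
[[ 0.06   0.     0.     0.     0.     0.     0.     0.     0.     0.
   0.     0.     0.     0.     0.     0.     0.     0.     0.     0.   ]
 [ 0.064  0.     0.     0.     0.     0.     0.     0.     0.     0.
   0.     0.     0.     0.     0.     0.     0.     0.     0.     0.   ]
 [ 0.068  0.     0.     0.     0.     0.     0.     0.     0.     0.
   0.     0.     0.     0.     0.     0.     0.     0.     0.     0.   ]
 [ 0.072  0.     0.     0.     0.     0.     2.     0.     0.     0.
   0.     0.     0.     0.     0.     0.     0.     0.     0.     0.   ]
 [ 0.076  0.     0.     0.     0.     0.     4.     3.     2.     0.
   0.     0.     0.     0.     0.     0.     0.     0.     0.     0.   ]
 [ 0.08   0.     0.     0.     0.     1.    10.     9.    12.     1.
   0.     0.     0.     0.     0.     0.     0.     0.     0
[... 641 characters left out ...]
.     0.
   0.     2.     0.     1.     0.     0.     0.     0.     0.     0.   ]
 [ 0.104  0.     0.     8.     4.     4.     0.     0.     0.     0.
   0.     1.     0.     0.     0.     0.     0.     0.     0.     0.   ]
 [ 0.108  0.     0.     7.     1.     1.     1.     0.     0.     0.
   0.     0.     0.     0.     0.     0.     0.     0.     0.     0.   ]
 [ 0.112  0.     0.    10.     0.     1.     1.     0.     0.     0.
   0.     0.     0.     0.     0.     0.     0.     0.     0.     0.   ]]
stem axis [0.6566 0.0708] bal 0.6502534257674092 0.11528171456459939 50
tcp bal 0.5923055087478043 0.1159349678743465
pan c top/side 0.6613632620075858 0.11715411075453275 0.11317697669732338
```

The weight and stem agree sideways to within about 0.5 mm. Contact should come after about 52 mm of travel. I lower to about 3 mm above the pan and slide 46 mm first.

```bash
python3 -m jog '[[40,0,0,10,0],[40,0,0,10,0],[40,0,0,9,0],[40,0,0,0,0],[40,0,0,0,0]]';python3 -m jog '[[40,-12,0,0,0],[40,-12,0,0,0],[40,-12,0,0,0],[40,-10,0,0,0],[40,0,0,0,0]]'; python3 - <<'E'
from h import *
import time
p,d=snap('side');cv2.imwrite(f'pics/c.png',cv2.resize(p[100:200,280:390][:,:,::-1],None,fx=5,fy=5,interpolation=cv2.INTER_CUBIC))
rel([.605,.074,.166],86.1)
for i in range(5):
    snap('top');print(ctrl.get_state()['wrist_force'].round(2),ctrl.get_state()['tcp_pos'].round(4))
E
```

```text
clock: 5.88
tcp_pos: [0.5993, 0.0744, 0.1662]
ee_rot: [-0.0, 0.034, 0.999, -0.0]
wrist_force: [-1.3, 0.4, -5.1]
gripper_width: 0.0433
gripper_force: 43.3
clock: 6.5
tcp_pos: [0.6463, 0.0712, 0.1661]
ee_rot: [0.0, 0.034, 0.999, 0.0]
wrist_force: [-0.8, 0.4, -3.4]
gripper_width: 0.0433
gripper_force: 43.2
shift mm [40.4 -0.  -0. ] tooly 86.11 turn 0.006518688638607273 tcp [0.6453 0.0713 0.166 ] F [ 0.12 -0.3  -5.02] w 0.0432 t 6.55 zaxis [-0.001 -0.    -1.   ]
[-0.19 -0.22 -4.01] [0.6448 0.0714 0.166 ]
[ 0.48  0.09 -4.17] [0.6446 0.0714 0.1661]
[ 0.16 -0.21 -4.63] [0.6445 0.0714 0.1661]
[ 0.77  0.37 -4.06] [0.6445 0.0714 0.1662]
[-0.52  0.19 -4.12] [0.6446 0.0714 0.1663]
```

View pics/c.png

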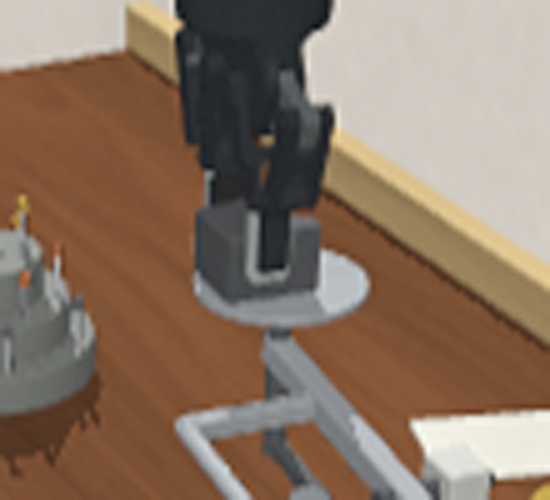

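The stem has entered the slot and there is no side force. Next I creep forward and watch the force.

```bash
cat > f.py <<'E'
from h import *
r=[]
for i in range(5):
    snap('top');s=ctrl.get_state();r.append(np.r_[s['wrist_force'],s['tcp_pos']*1000])
print(np.mean(r,0).round(2),s['clock'])
E
python3 -m jog '[[40,-1,0,0,0],[40,-1,0,0,0],[40,-1,0,0,0],[40,0,0,0,0],[40,0,0,0,0]]'>/dev/null; python3 f.py
python3 -m jog '[[40,-0.5,0,0,0],[40,-0.5,0,0,0],[40,-0.5,0,0,0],[40,0,0,0,0],[40,0,0,0,0]]'>/dev/null; python3 f.py
python3 -m jog '[[40,-0.5,0,0,0],[40,-0.5,0,0,0],[40,0,0,0,0],[40,0,0,0,0],[40,0,0,0,0]]'>/dev/null; python3 f.py
```

```text
[ 2.4000e-01 -5.0000e-02 -4.4700e+00  6.4812e+02  7.1170e+01  1.6627e+02] 7.675
[ 5.0000e-02 -7.0000e-02 -4.0800e+00  6.4963e+02  7.1080e+01  1.6631e+02] 8.55
[ 4.5000e-01  1.0000e-02 -4.7400e+00  6.5062e+02  7.1010e+01  1.6630e+02] 9.425
```

```bash

python3 -m jog '[[40,-0.5,0,0,0],[40,-0.5,0,0,0],[40,0,0,0,0],[40,0,0,0,0],[40,0,0,0,0]]'>/dev/null; python3 f.py
python3 -m jog '[[40,-0.5,0,0,0],[40,-0.3,0,0,0],[40,0,0,0,0],[40,0,0,0,0],[40,0,0,0,0]]'>/dev/null; python3 f.py
```

```text
[-1.1100e+00  2.1000e-01 -3.8900e+00  6.5156e+02  7.0950e+01  1.6627e+02] 10.3
[-1.3000e+00  1.5000e-01 -4.1700e+00  6.5241e+02  7.0890e+01  1.6628e+02] 11.175
```

The spring force has appeared. I continue in small steps until the stem goes rigid.

```bash

python3 -m jog '[[40,-0.3,0,0,0],[40,-0.2,0,0,0],[40,0,0,0,0],[40,0,0,0,0],[40,0,0,0,0]]'>/dev/null; python3 f.py
python3 -m jog '[[40,-0.4,0,0,0],[40,0,0,0,0],[40,0,0,0,0],[40,0,0,0,0],[40,0,0,0,0]]'>/dev/null; python3 f.py
```

```text
[-1.5800e+00 -5.0000e-02 -4.2000e+00  6.5291e+02  7.0850e+01  1.6628e+02] 12.05
[ -2.36   0.71  -3.99 653.26  70.83 166.28] 12.925
```

```bash

python3 -m jog '[[40,-0.3,0,0,0],[40,0,0,0,0],[40,0,0,0,0],[40,0,0,0,0],[40,0,0,0,0]]'>/dev/null; python3 f.py
python3 -m jog '[[40,0,0,0.5,0],[40,0,0,0.5,0],[40,0,0,0.5,0],[40,0,0,0.5,0],[40,0,0,0,0]]'>/dev/null; python3 f.py
python3 -m jog '[[40,0,0,0.4,0],[40,0,0,0,0],[40,0,0,0,0],[40,0,0,0,0],[40,0,0,0,0]]'>/dev/null; python3 f.py
```

```text
[-4.0300e+00 -8.0000e-02 -3.3400e+00  6.5348e+02  7.0810e+01  1.6627e+02] 13.8
[-4.5100e+00  3.9000e-01 -2.5500e+00  6.5357e+02  7.0800e+01  1.6422e+02] 14.675
[-5.3000e+00  4.1000e-01 -9.1000e-01  6.5360e+02  7.0800e+01  1.6406e+02] 15.55
```

```bash

python3 -m jog '[[40,0.1,0,0.2,0],[40,0,0,0,0],[40,0,0,0,0],[40,0,0,0,0],[40,0,0,0,0]]' 20 >/dev/null; python3 f.py
python3 -m jog '[[50,0,0,0,0],[56,0,0,0,0],[62,0,0,0,0],[70,0,0,0,0],[70,0,0,0,0]]'; python3 f.py
python3 - <<'E'
from h import *
p,d=snap('side');np.savez('side2.npz',p=p,d=d);cv2.imwrite(f'pics/d.png',cv2.resize(p[100:220,280:420][:,:,::-1],None,fx=5,fy=5,interpolation=cv2.INTER_CUBIC))
E
```

```text
[-5.5600e+00  4.7000e-01 -2.2000e-01  6.5360e+02  7.0810e+01  1.6403e+02] 16.425
clock: 17.05
tcp_pos: [0.6537, 0.0708, 0.1637]
ee_rot: [0.0, 0.034, 0.999, 0.0]
wrist_force: [0.2, 0.4, -0.1]
gripper_width: 0.0699
gripper_force: 0.0
[ 2.4000e-01  1.6000e-01 -9.0000e-02  6.5358e+02  7.0810e+01  1.6368e+02] 17.3
```

View pics/d.png

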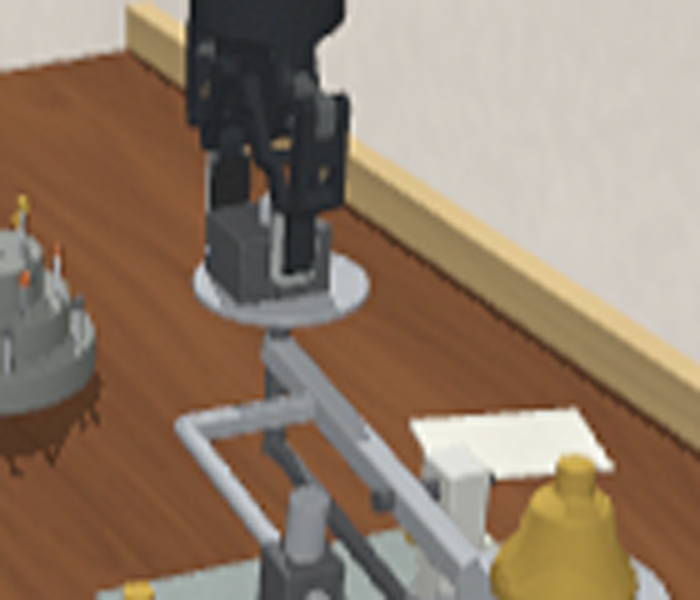

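The weight sits flat on the pan with the stem (crop 265,205) in its slot, and both fingers are clear. Next I retreat straight up and move over the knob.

```bash

python3 -m jog '[[70,0,0,-5,0],[70,0,0,-20,0],[70,0,0,-40,0],[70,0,0,-30,0],[70,0,0,0,0]]'|head -2; python3 - <<'E'
from h import *
rel([.580,-.110,.20],86.1)
p,d=snap('side');C=cloud('side',d);w=C[190:225,325:350];q=w[(w[...,2]>.118)&(w[...,2]<.16)];print('knob',np.median(q,0))
w=C[140:175,310:365];q=w[(w[...,2]>.12)&(w[...,2]<.158)];print('pan',np.median(q,0),len(q))
E
```

```text
clock: 17.98
tcp_pos: [0.6555, 0.0709, 0.2624]
shift mm [  63.5 -185.7   61.8] tooly 86.11 turn 0.013895375286722356 tcp [0.6555 0.0709 0.2624] F [ 0.15 -0.65 -0.49] w 0.0698 t 17.975 zaxis [ 0.007  0.    -1.   ]
knob [ 0.57725188 -0.11827249  0.13427156]
pan [0.66280328 0.04722504 0.15262006] 288
```

```bash

python3 -m jog '[[50,16,-47,0,0],[50,16,-47,0,0],[50,16,-47,0,0],[50,15,-46,0,0],[50,0,0,20,0]]'|head -2; python3 -m jog '[[50,0,0,0,0],[50,0,0,0,0],[50,0,0,0,0],[50,0,0,0,0],[50,0,0,0,0]]'|head -2;python3 - <<'E'
from h import *
rel([.580,-.111,.124],86.1)
p,d=snap('side');cv2.imwrite(f'pics/e.png',cv2.resize(p[120:280,280:450][:,:,::-1],None,fx=3,fy=3,interpolation=cv2.INTER_CUBIC))
E
```

```text
clock: 18.65
tcp_pos: [0.5768, -0.1148, 0.2384]
clock: 19.27
tcp_pos: [0.5783, -0.1112, 0.239]
shift mm [ -1.6   0.3 115. ] tooly 86.15 turn 0.0518246680546639 tcp [ 0.5783 -0.1112  0.239 ] F [1.07 0.52 0.27] w 0.0502 t 19.275 zaxis [ 0.001 -0.    -1.   ]
```

View pics/e.png

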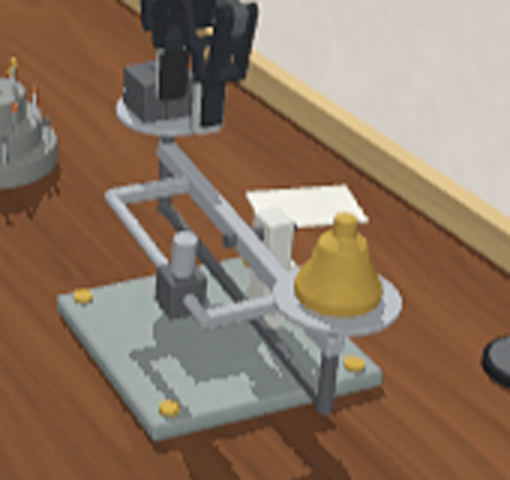

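The weight is still in place (crop 145,85), and the gripper hangs above the knob (185,240). I descend, pinch lightly and slide the poise 40 mm.

```bash

python3 -m jog '[[50,-1.5,0,40,0],[50,0,0,40,0],[50,0,0,25,0],[50,0,0,10,0],[50,0,0,0,0]]'|sed -n 2,4p; python3 -m jog '[[14,0,0,0,0],[14,0,0,0,0],[14,0,0,0,0],[14,0,0,0,0],[14,0,0,0,0]]' 20|sed -n 2,6p; python3 -m jog '[[14,0,8,0,0],[14,0,8,0,0],[14,0,8,0,0],[14,0,8,0,0],[14,0,8,0,0]]' |sed -n 2,6p; python3 -m jog '[[14,0,0,0,0],[45,0,0,0,0],[45,0,0,0,0],[45,0,0,0,0],[45,0,0,0,0]]'|sed -n 1,6p
```

```text
tcp_pos: [0.5795, -0.1115, 0.1235]
ee_rot: [-0.0, 0.034, 0.999, 0.0]
wrist_force: [0.8, -0.6, 1.0]
tcp_pos: [0.5805, -0.112, 0.1251]
ee_rot: [0.001, 0.034, 0.999, -0.0]
wrist_force: [-0.6, -0.6, 6.5]
gripper_width: 0.0171
gripper_force: 19.7
tcp_pos: [0.5831, -0.0734, 0.1282]
ee_rot: [0.002, 0.034, 0.999, -0.002]
wrist_force: [-6.3, -4.3, 22.6]
gripper_width: 0.0178
gripper_force: 20.3
clock: 21.82
tcp_pos: [0.5819, -0.0716, 0.1231]
ee_rot: [-0.001, 0.034, 0.999, 0.0]
wrist_force: [-0.1, 0.4, -0.3]
gripper_width: 0.045
gripper_force: 0.0
```

```bash
cat > t.py <<'E'
from h import *
zs=[]
for k in range(2):
    p,d=snap('side');C=cloud('side',d);x=C.reshape(-1,3);r=p.reshape(-1,3).astype(int)
    g=(abs(r[:,0]-r[:,2])<40)&(r.sum(1)>300)
    def pan(c,lo=.115,hi=.165):
        m=(np.hypot(x[:,0]-c[0],x[:,1]-c[1])<.044)&(x[:,2]>lo)&(x[:,2]<hi)&g;return np.median(x[m,2]),m.sum()
    hs=cv2.cvtColor(p,cv2.COLOR_RGB2HSV);m=cv2.inRange(hs,(15,120,90),(35,255,255));n,l,s,c=cv2.connectedComponentsWithStats(m[150:260,340:440])
    i=1+np.argmax(s[1:,4]);print('pan',pan((.667,.070)),'cast',pan((.648,-.207)),'bronze px',c[i].round(2),s[i,4],'top row',s[i,1])
print(ctrl.get_state()['clock'])
E
python3 t.py; python3 - <<'E'
import cv2,numpy as np
from h import *
f=np.load('side1.npz');p=f['p'];hs=cv2.cvtColor(p,cv2.COLOR_RGB2HSV);m=cv2.inRange(hs,(15,120,90),(35,255,255));n,l,s,c=cv2.connectedComponentsWithStats(m[150:260,340:440])
i=1+np.argmax(s[1:,4]);print(c[i],s[i])
P=proj('side',[[.648,-.207,.15],[.648,-.207,.16]]);print('px per 10mm',P[1]-P[0])
E
```

```text
pan (np.float64(0.1412211269222724), np.int64(50)) cast (np.float64(0.1392697464377015), np.int64(279)) bronze px [53.57 56.09] 669 top row 36
pan (np.float64(0.14130244529982983), np.int64(47)) cast (np.float64(0.13911238714604052), np.int64(286)) bronze px [53.55 56.1 ] 666 top row 36
21.925
[52.80209895 60.47826087] [ 38  41  29  34 667]
px per 10mm [ 0.46394428 -4.09366364]
```

The beam floats at roughly +0.01 rad. I lift clear, let it settle and re-measure.

```bash

python3 -m jog '[[50,0,0,-10,0],[50,0,0,-40,0],[50,0,0,-40,0],[50,0,0,0,0],[50,0,0,0,0]]'|sed -n 2,4p; python3 -m jog '[[50,0,0,0,0],[50,0,0,0,0],[50,0,0,0,0],[50,0,0,0,0],[50,0,0,0,0]]'|sed -n 2,4p; python3 t.py;python3 -m jog '[[50,0,0,0,0],[50,0,0,0,0],[50,0,0,0,0],[50,0,0,0,0],[50,0,0,0,0]]'|sed -n 1p;  python3 t.py; python3 - <<'E'
from h import *
p,d=snap('side');C=cloud('side',d);x=C.reshape(-1,3);m=(np.hypot(x[:,0]-.578,x[:,1]+.075)<.02)&(x[:,2]>.12)&(x[:,2]<.16);print('knob',np.median(x[m],0),m.sum())
E
```

```text
tcp_pos: [0.5819, -0.0716, 0.2138]
ee_rot: [0.0, 0.034, 0.999, 0.0]
wrist_force: [-0.7, -0.2, -0.4]
tcp_pos: [0.5822, -0.0717, 0.2136]
ee_rot: [-0.0, 0.034, 0.999, 0.0]
wrist_force: [0.1, 0.2, 0.4]
pan (np.float64(0.1420107389631674), np.int64(145)) cast (np.float64(0.13829988776681718), np.int64(282)) bronze px [53.53 56.33] 669 top row 36
pan (np.float64(0.14181462655206106), np.int64(140)) cast (np.float64(0.13823853949927944), np.int64(271)) bronze px [53.53 56.33] 669 top row 36
23.275
clock: 23.9
pan (np.float64(0.1418326872313584), np.int64(144)) cast (np.float64(0.13827510008979665), np.int64(288)) bronze px [53.53 56.33] 669 top row 36
pan (np.float64(0.14187966493861187), np.int64(136)) cast (np.float64(0.13825662550940415), np.int64(276)) bronze px [53.53 56.33] 669 top row 36
24.0
knob [ 0.5805135  -0.0764736   0.13757297] 97
```

The tilt is about +0.015 rad, so the poise needs about 5 mm more.

```bash

python3 -m jog '[[45,0,0,40,0],[45,0,0,30,0],[45,0,0,14,0],[45,0,0,0,0],[45,0,0,0,0]]'|sed -n 2,4p; python3 -m jog '[[14,0,0,0,0],[14,0,0,0,0],[14,0,0,0,0],[14,0,0,0,0],[14,0,0,0,0]]' 20|sed -n 2,6p; python3 -m jog '[[14,0,1.5,0,0],[14,0,1.5,0,0],[14,0,2,0,0],[14,0,0,0,0],[14,0,0,0,0]]' |sed -n 2,6p; python3 -m jog '[[45,0,0,0,0],[45,0,0,0,0],[45,0,0,0,0],[45,0,0,-10,0],[45,0,0,-40,0]]'|sed -n 1,6p
python3 -m jog '[[45,0,0,-40,0],[45,0,0,0,0],[45,0,0,0,0],[45,0,0,0,0],[45,0,0,0,0]]'|sed -n 1p;python3 -m jog '[[45,0,0,0,0],[45,0,0,0,0],[45,0,0,0,0],[45,0,0,0,0],[45,0,0,0,0]]'|sed -n 1p; python3 t.py
```

```text
tcp_pos: [0.5833, -0.0719, 0.1309]
ee_rot: [0.001, 0.034, 0.999, -0.0]
wrist_force: [0.1, -0.3, 0.6]
tcp_pos: [0.5831, -0.0717, 0.1309]
ee_rot: [0.001, 0.034, 0.999, -0.0]
wrist_force: [-0.7, 0.3, 5.0]
gripper_width: 0.0172
gripper_force: 20.2
tcp_pos: [0.5833, -0.0675, 0.131]
ee_rot: [0.001, 0.034, 0.999, -0.001]
wrist_force: [-0.8, -1.0, 6.5]
gripper_width: 0.0168
gripper_force: 20.2
clock: 26.55
tcp_pos: [0.5806, -0.0663, 0.1781]
ee_rot: [-0.003, 0.034, 0.999, 0.0]
wrist_force: [0.3, -0.2, 0.7]
gripper_width: 0.0447
gripper_force: 0.0
clock: 27.18
clock: 27.8
pan (np.float64(0.14083347374108024), np.int64(183)) cast (np.float64(0.1395754155170834), np.int64(284)) bronze px [53.6  55.97] 666 top row 36
pan (np.float64(0.14079856263757473), np.int64(188)) cast (np.float64(0.13954068902845745), np.int64(284)) bronze px [53.58 55.96] 667 top row 36
27.9
```

```bash
python3 - <<'E'
from h import *
a=np.radians(-3.9);bx=np.array([np.cos(a),np.sin(a)]);by=np.array([-np.sin(a),np.cos(a)])
p2,d2=snap('side')
cv2.imwrite('pics/g.png',cv2.resize(p2[120:180,300:380][:,:,::-1],None,fx=8,fy=8,interpolation=cv2.INTER_CUBIC))
for d in(np.load('side2.npz')['d'],d2):
    x=cloud('side',d).reshape(-1,3);X=x[:,:2]@bx;Y=x[:,:2]@by
    zb=.1408 if d is d2 else .1526
    m=(abs(Y-.0935)<.005)&(x[:,2]>zb+.006)&(x[:,2]<zb+.032)&(X>.6)&(X<.7);print('X',np.percentile(X[m],[1,5,50,95,99]).round(4),m.sum())
    m=(abs(X-.624)<.01)&(Y>.09)&(Y<.14)&(x[:,2]>zb+.01)&(x[:,2]<zb+.03);print('backface',np.median(X[m&(Y>.1)]),m.sum())
    m=(X>.62)&(X<.68)&(Y>.09)&(Y<.14)&(x[:,2]>zb+.034)&(x[:,2]<zb+.039);print('top z',np.median(x[m,2])-zb,m.sum())
    m=(X>.62)&(X<.68)&(Y>.09)&(Y<.14)&(x[:,2]>zb+.04)&(x[:,2]<zb+.05);print('stem X',np.median(X[m]),np.median(Y[m]),m.sum())
E
```

```text
X [0.6273 0.6282 0.6413 0.6757 0.6773] 109
backface 0.6278922164134937 71
top z 0.036126876551913045 80
stem X 0.6511777695016777 0.11227384834129857 7
X [0.6262 0.6267 0.6358 0.6768 0.6789] 70
backface 0.6278879849348074 58
top z 0.035989920965797034 6
stem X nan nan 0
  return _methods._mean(a, axis=axis, dtype=dtype,
  ret = ret.dtype.type(ret / rcount)
```

View pics/g.png

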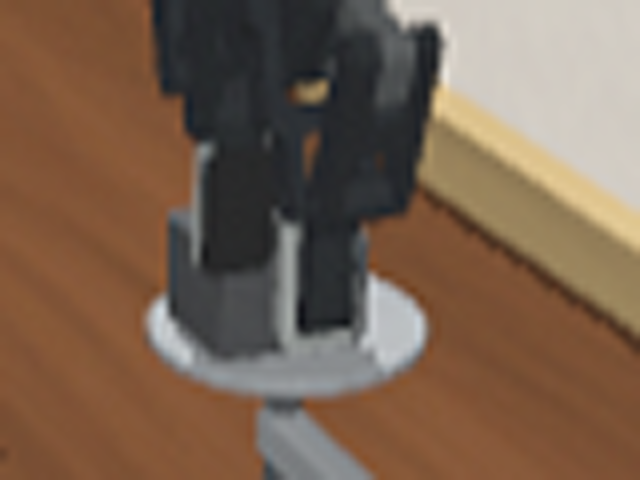

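The picture shows the weight still flat on the pan (crop 265,290), with the gripper in the foreground. Its back face hasn't moved (0.6279 m both times), and the beam is steady at about +0.005 rad. I'm handing in.

```bash
python3 -c "
from plant import ctrl
print(ctrl.hand_in())"
```

```text
the job is handed in; nothing more can be done
None
```

I handed the job in at about 28 s. The thick weight is let go flat on the pan with the stem home, pushed at about 5.6 N at most, and the beam is steady at about +0.005 to +0.011 rad (limit 0.018); the hand-in returned no verdict.

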